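# Vacuum board: seat the blank and open the valve fully

### The arm

A 6-joint arm with a two-finger parallel gripper is mounted at the origin on the work surface. World frame = base frame: x ahead of the robot, y to its left, z up, the work surface at z = 0. Lengths are in m, angles in rad, forces in N, time in s.
With the tool pointing down it reaches from about 0.375 to 0.9 m from the base axis. Payload 3.1 kg.
Tool frame: the origin (TCP) lies on the centre line of the jaws, within the pads' length; the fingertips stand 8 mm ahead of it and the grasp point (between the pads) lies 11 mm behind it (env.nose_length is the distance from the TCP to the fingertips, in m); z points along the fingers, y is the line along which they close (so a half turn about z gives the same grasp; the last joint's range is limited). The gripper opens to 87 mm and grips with 3 to 60 N. Pads are 19 mm wide; open, the fingers measure 117 mm over their backs; the gripper's body (75 mm by 190 mm) begins 51 mm behind the grasp point.
Start: joints at [-1.411, 0.527, 1.433, -0, 1.181, -0.178], TCP at [0.207, -0.59, 0.231] pointing down, gripper open.
Joint ranges: [-3.08, 3.08], [-0.75, 2.2], [0.22, 2.44], [-1.43, 4.57], [0, 2.65], [-2.85, 2.85]. Speed limits (rad/s): [2.79, 2.79, 3.14, 3.14, 3.14, 3.14].

### API

Orientations are given as a unit quaternion [x, y, z, w].
In Python, from cell import env, optics, finish_job, recognise gives the robot as it stands. The module is installed in compiled form; this text tells all that it offers.
- The arm moves only by the tool jog_arm, never from a script. Its argument "steps" is a list of rows, each an object with "rot": the turn, a rotation vector about the tool's x, y, z in rad, a list of three; "xyz": the shift along the tool's x, y, z in mm, a list of three; "fingers": the opening, from 0 (shut) to 1 (fully open). In form: [{"rot": [wx, wy, wz], "xyz": [x, y, z], "fingers": fingers}, ...]. A call has 1 to 20 rows; each row is the pose to reach, as a shift and turn from the pose commanded when the call began, along the tool's axes at that moment; what a row does not reach only later rows make up. A row lasts 1/8 s, in which the tool goes at most 62.5 mm and 10.7 degrees, less where a joint would pass 70% of its speed; a pose out of reach is approached as far as the arm can. A call with a gripper value outside its range is refused whole. The fingers move at their own pace and stop on an object; "newtons" is the grip in N (left out, the last holds). Time passes only in rows, so rows that repeat a pose let the fingers close. It gives the time, the measured TCP pose, the force, the opening and the grip force at its end, in the units of the state.
- env.get_state(): the state, without advancing time (a new reading comes with each control period).
- optics.get_image(name): name is "scene" or "top" or "wrist"; returns a dict with "img" (384x512x3 uint8, red, green, blue), "z_map" (384x512 float32, m along the optical axis (not along the pixel's ray), 0 where there is no reading), "fx", "fy", "cx", "cy" (pixels), "T" (4x4, takes a point from camera to world coordinates). Camera axes: x right, y down, z forward; pixel columns grow to the right and rows downward; lengths in m; the calibration is good to about 2 mm. A picture is of the moment at which its call begins.
- finish_job(): hands the job in; it is judged then, once.
Trained networks look in a picture, given as the dict that the camera call returned (one of the last four; its "shot" number tells which), for a name from the list of things; names that differ only in an ending like _2 or _b are one class to them, and where a whole thing is asked for, a point or a joint stands for the part that bears it (a point fixed in the world has none). Each returns a list of dicts, best first, with "conf" (0 to 1); they miss things now and then, are a little off and sometimes report something else, mostly with a low value. They report only what shows in the picture. A call takes as long as a camera call. They do not tell look-alikes from the thing itself.
- recognise(picture, label): "position" ([x, y, z] in m, in world coordinates, good to about 4 mm: the middle of the surface that is visible of it).
The state is a dict: "t": time; "joint_pos": joint angles; "qd": joint speeds; "effort": joint torques, N m; "ee_pos": TCP position; "eef_rot": TCP orientation; "ft_force": force on the tool from outside, world axes, zero at the start; "moment": the same for the moment, N m; "width": opening from 0.0 (shut) to 1.0 (fully open); "grasp_force": force on a finger pad.
Only numpy, scipy, OpenCV 4.12 (cv2) and the standard library are available. Lean on these libraries where they do the work, as an engineer would, in place of code of your own. Each camera call takes 0.05 s, during which the arm holds its last target. There are 200 camera calls.

### The job

On the vacuum hold-down board, push the striped wooden blank along the board until its side lies flat against the steel fence, leaving it where it can be held: lying on the board, about midway along the fence. Then push the orange valve lever past its first notch all the way to the second stop (green mark) and leave it there. Do it all by pushing: do not lift or tip the blank, and leave everything else where it stands.

Things in the scene. Friction and masses are not known exactly. Their poses are not given: they have to be found in the camera images.
- station: vacuum hold-down station, fixed: a white perforated board on a grey base, 200 mm (x) by 300 mm (y), top 40 mm above the table, a steel fence along its right (-y) edge and a blue valve pod along its far (+x) edge. Origin under the centre of the board, at table height; x points to the pod, y from the fence across the board.
- fence_mid (a point): middle of the fence's working face, at the height of the board's top (station frame 0, -124, 40 mm). The flat face looks to the station's +y; the fence is 180 mm long (along x), 16 mm thick and stands 30 mm above the board.
- pod_mid (a point): centre of the blue pod's top (station frame 145, 0, 55 mm). The pod is 90 mm (x) by 300 mm (y), its top 55 mm above the table, 15 mm above the board; a brass port sticks 22 mm out of its far side.
- blank: loose pale wooden blank with two dark stripes round its sides and one across the middle of its top (along its y), 100 mm (its x) by 70 mm (its y) by 36 mm tall, 0.12 to 0.25 kg, lying on the board; origin at the centre of its underside, axes along its edges. It starts turned up to 0.28 rad from the station's axes; its own -y side (100 mm long) is the one that faces the fence.
- lever (a joint): travel (m) of the orange lever on the pod, along the station's +y: 0 = right end, white mark, where it starts (within 4 mm); 0.030 = first notch, yellow mark; 0.060 = second stop, green mark, a hard end with its own notch. Each notch holds it with about 5 N of spring and 1.5 N of friction; over a crest (at 15 and 45 mm) it clicks into the next; it stays there when let go.
- lever_top (a point): centre of the top of the orange lever knob, 96 mm above the table, moving with the lever. The knob is 26 mm (station x) by 14 mm (station y) and 30 mm tall (from 66 to 96 mm above the table; a thin stem below). In the station frame it is at x = 145 mm, y = -30 mm + lever value.
- spool: bystander, loose, to be left alone: white ceramic cylinder, 28 mm diameter, 30 mm tall, standing on the right (-y) end of the blue pod; origin at the centre of its underside
- weight: bystander, loose, to be left alone: brass cylinder, 26 mm diameter, 26 mm tall, standing on the left (+y) end of the blue pod; origin at the centre of its underside
- cork: bystander, loose, to be left alone: cork block 90 x 55 x 30 mm on the table; origin at the centre of its underside
- cup: bystander, loose, to be left alone: white cup, 72 mm diameter, 75 mm tall, on the table; origin at the centre of its underside
- jar: bystander, loose, to be left alone: amber jar, 60 mm diameter, 85 mm tall, on the table; origin at the centre of its underside
- cone: bystander, loose, to be left alone: pale wooden cone, 64 mm wide, 70 mm tall, on the table; origin at the centre of its underside
Mind the look-alikes: they are no part of the job. What is shaped like the blank but purple or turquoise is not meant.

How it is judged:
By the outcome, as a careful person would: the job done as asked, in the order asked, and still so for the second after the job is handed in, with the robot touching nothing.
It also fails if it takes over 48 s, if anything falls off the work surface, if the arm or the gripper's body presses on something with over 40 N, if the wrist force passes 120 N, or if a joint passes its speed limit or range.

## Working session

There is one attempt and no reset: what is moved stays moved. The work goes in short steps, Python scripts to look and compute and a tool call to move; the robot and the scene stay as the last step left them, time stands still between calls to the robot, and variables do not carry over. Pictures are saved under pics/ and viewed, at most 10 in all, crops included, and the job is handed in when it is done.

Besides the shell and the picture viewer there is one more tool, called after "Request:" as a command line: name --argument value ..., lists and objects as JSON in quotes. jog_arm: Moves the arm, as the interface text tells. Its arguments: {"type":"object","properties":{"steps":{"type":"array"},"newtons":{"type":"number"}},"required":["steps"]}

```bash
mkdir -p pics; cat > h.py <<'E'
import numpy as np,cv2
from cell import env,optics,recognise,finish_job
def world(p):
    z=p["z_map"];v,u=np.mgrid[:z.shape[0],:z.shape[1]]
    c=np.stack([(u-p["cx"])/p["fx"]*z,(v-p["cy"])/p["fy"]*z,z],-1)
    return c@p["T"][:3,:3].T+p["T"][:3,3]
def proj(p,X):
    c=(np.asarray(X)-p["T"][:3,3])@p["T"][:3,:3]
    return [round(float(p["fx"]*c[0]/c[2]+p["cx"])),round(float(p["fy"]*c[1]/c[2]+p["cy"]))]
def save(im,n): cv2.imwrite("pics/"+n,im[:,:,::-1])
E
python3 - <<'E'
from h import *
a=optics.get_image("scene");b=optics.get_image("top")
save(a["img"],"s1.png");save(b["img"],"t1.png")
print(a["T"].round(3),b["T"].round(3),b["fx"])
for n,p in(("s",a),("t",b)):
  for l in["station","blank","lever","spool","weight","cork","cup","jar","cone"]:
    print(n,l,[(np.round(d["position"],3).tolist(),round(d["conf"],2),proj(p,d["position"])) for d in recognise(p,l)[:4]])
s=env.get_state();print(s)
E
```

```text
[[ 0.613  0.608 -0.504  1.042]
 [ 0.79  -0.474  0.388 -0.344]
 [-0.003 -0.636 -0.772  0.787]
 [ 0.     0.     0.     1.   ]] [[-0.024 -0.991  0.13   0.387]
 [-1.     0.024  0.004  0.012]
 [-0.007 -0.13  -0.991  1.494]
 [ 0.     0.     0.     1.   ]] 432.7029557771088
s station [([0.633, -0.058, 0.04], 0.56, [243, 224])]
s blank [([0.493, -0.283, 0.034], 0.89, [136, 235]), ([0.696, 0.257, 0.036], 0.86, [347, 182]), ([0.485, 0.247, 0.034], 0.82, [293, 143]), ([0.576, -0.002, 0.072], 0.62, [246, 192])]
s lever [([0.681, -0.086, 0.096], 0.54, [245, 231]), ([0.573, -0.002, 0.075], 0.47, [246, 191])]
s spool [([0.647, -0.175, 0.081], 0.72, [205, 245])]
s weight [([0.677, -0.084, 0.094], 0.68, [244, 230]), ([0.737, 0.06, 0.081], 0.61, [308, 218]), ([0.492, -0.428, 0.028], 0.57, [80, 269])]
s cork [([0.432, 0.404, 0.025], 0.62, [318, 116])]
s cup [([0.573, -0.004, 0.076], 0.7, [245, 191]), ([0.6, 0.403, 0.048], 0.6, [357, 138]), ([0.63, -0.05, 0.038], 0.56, [245, 222])]
s jar [([0.607, -0.43, 0.075], 0.77, [91, 299])]
s cone [([0.49, -0.426, 0.027], 0.91, [80, 268]), ([0.432, 0.403, 0.031], 
[... 637 characters left out ...]
], 0.62, [388, 218])]
{'t': 1.0, 'joint_pos': array([-1.41147824e+00,  5.27471551e-01,  1.43270969e+00,  3.20607950e-05,
        1.18137600e+00, -1.78500041e-01]), 'qd': array([-0.00062547,  0.00045063,  0.0004285 ,  0.00198513,  0.00071177,
        0.00148047]), 'effort': array([-1.51124099e-03, -4.40025330e+01, -1.76987457e+01,  6.33354974e-02,
        5.05828788e-02, -1.15729489e-05]), 'ee_pos': array([ 0.20717665, -0.58964417,  0.23056281]), 'eef_rot': array([9.85769771e-01, 1.68101037e-01, 1.46597692e-05, 1.78506994e-05]), 'ft_force': array([-0.29835863, -0.5917014 ,  0.55634569]), 'moment': array([-0.00499538, -0.03673823, -0.02523303]), 'grasp_force': 0.0, 'width': 1.0008828836515564}
```

View pics/s1.png

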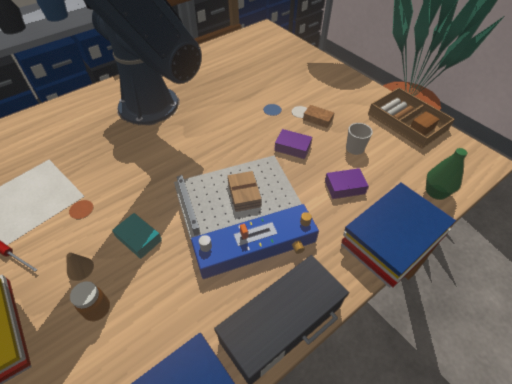

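View pics/t1.png

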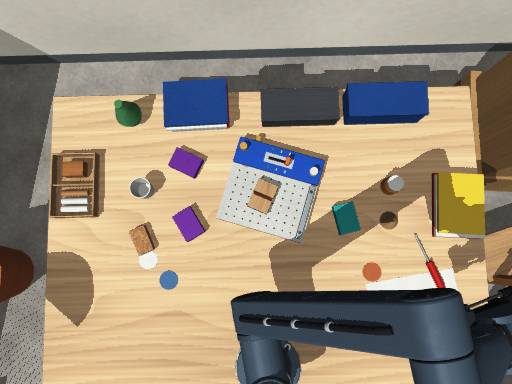

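The scene view shows the station at about (245,215), with the striped blank at (245,190). In the top view the blank is at (263,195), the lever at (289,160), the spool at (313,170) and the weight at (243,146).
Things that could be taken for the blank (top-view pixels): striped wood on the board (263,195), purple (185,162), purple (188,223), turquoise (346,218) and cork (141,241). By the description I choose the striped one at (263,195).

```bash
cat >> h.py <<'E'
def rect(P):
    r=cv2.minAreaRect((P[:,:2]*1000).astype(np.float32)); b=cv2.boxPoints(r); 
    return np.round(r[0],1),np.round(r[1],1),round(r[2],2)
def clusters(p,near=(0.6,-0.03),R=0.25):
    W=world(p);im=p["img"];hsv=cv2.cvtColor(im,cv2.COLOR_RGB2HSV)
    ok=(p["z_map"]>0)&(np.hypot(W[...,0]-near[0],W[...,1]-near[1])<R)
    H,S,V=hsv[...,0].astype(int),hsv[...,1].astype(int),hsv[...,2].astype(int);z=W[...,2]
    m={"board":ok&(abs(z-.04)<.005)&(S<50),
       "podtop":ok&(abs(z-.055)<.007)&(H>105)&(H<130)&(S>120),
       "blank":ok&(abs(z-.076)<.006)&(H<25)&(S>50)&(S<220),
       "knob":ok&(z>.085)&(z<.105)&(S>130)&(H<20)}
    for k,q in m.items():
        n,l,st,c=cv2.connectedComponentsWithStats(q.astype(np.uint8))
        for i in np.argsort(-st[1:,4])[:2]+1:
            if i<n and st[i,4]>8:
                P=W[l==i];print(k,st[i,4],"z",np.median(P[:,2]).round(4),"mean",(P.mean(0)*1000).round(1),rect(P),"px",c[i].round())
E
python3 - <<'E'
from h import *
b=optics.get_image("top");clusters(b);clusters(optics.get_image("scene"))
c=b["img"][120:260,200:350];save(cv2.resize(c,None,fx=4,fy=4,interpolation=2),"crop1.png")
w=optics.get_image("wrist");s=env.get_state()
from scipy.spatial.transform import Rotation as R
r=R.from_quat(s["eef_rot"]).as_matrix()
print((r.T@(w["T"][:3,3]-s["ee_pos"])).round(3),(r.T@w["T"][:3,:3]).round(2),w["fx"])
E
```

```text
board 3809 z 0.0397 mean [540.8  -3.8  39.8] (array([543. ,  -9.7]), array([300.4, 200.5]), 72.25) px [265. 202.]
board 16 z 0.0404 mean [813.8 -85.8  40.2] (array([813.9, -85.7]), array([52.1,  2.5]), 88.57) px [286. 123.]
podtop 1786 z 0.0543 mean [679.  -53.3  54.3] (array([680.2, -53.2]), array([298.8,  91.5]), 72.48) px [278. 161.]
blank 597 z 0.0758 mean [558.7   3.5  75.7] (array([559.1,   3.6]), array([ 70. , 100.1]), 65.46) px [263. 196.]
blank 35 z 0.0791 mean [729.8  63.1  79. ] (array([728.9,  64.6]), array([20.1, 24. ]), 89.43) px [243. 145.]
knob 34 z 0.0952 mean [670.6 -81.   94.8] (array([671. , -81.4]), array([13.6, 23.9]), 73.64) px [287. 161.]
board 4759 z 0.0395 mean [544.8 -13.6  39.5] (array([538.5, -10.1]), array([299.6, 194.2]), 72.21) px [236. 195.]
podtop 2636 z 0.0544 mean [684.4 -61.9  54.4] (array([681.4, -56.8]), array([296.1,  88.7]), 72.02) px [253. 237.]
blank 820 z 0.0754 mean [ 5.627e+02 -4.000e-01  7.530e+01] (array([559.9,   1.5]), array([ 69.5, 103.2]), 65.42) px [244. 188.]
blank 86 z 0.0798 mean [731.6  59.7  78.6] (array([730.3,  62.2]), array([23.2, 25.1]), 10.67) px [306. 217.]
knob 46 z 0.0954 mean [673.5 -84.8  95.1] (array([673.3, -84.6]), array([12. , 22.5]), 71.81) px [243. 229.]
[ 0.068  0.001 -0.154] [[-0.   -0.97 -0.25]
 [ 1.   -0.   -0.  ]
 [ 0.   -0.25  0.97]] 329.58082001470984
```

View pics/crop1.png

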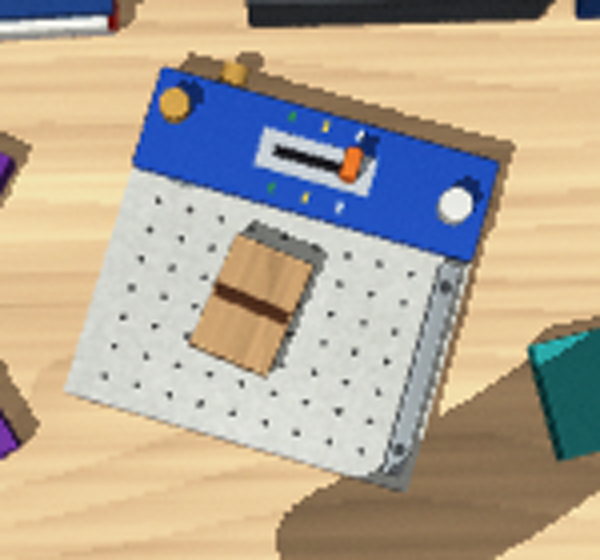

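The crop confirms it: a pale blank with one dark stripe across its top, on the white board. The fence is to its right, the orange lever is at the white mark and the weight and spool stand on the pod. Station: centre (542,-10) mm, yaw -17.7°. In station coordinates the blank is at (12,18) mm with yaw -0.12.

Request:
jog_arm --steps '[{"rot": [0,0,-0.924],"xyz": [571,-496,0],"fingers": 0.6},{"rot": [0,0,-0.924],"xyz": [571,-496,0],"fingers": 0.6},{"rot": [0,0,-0.924],"xyz": [571,-496,0],"fingers": 0.6},{"rot": [0,0,-0.924],"xyz": [571,-496,0],"fingers": 0.6},{"rot": [0,0,-0.924],"xyz": [571,-496,0],"fingers": 0.6},{"rot": [0,0,-0.924],"xyz": [571,-496,0],"fingers": 0.6},{"rot": [0,0,-0.924],"xyz": [571,-496,0],"fingers": 0.6},{"rot": [0,0,-0.924],"xyz": [571,-496,0],"fingers": 0.6},{"rot": [0,0,-0.924],"xyz": [571,-496,0],"fingers": 0.6},{"rot": [0,0,-0.924],"xyz": [571,-496,0],"fingers": 0.6},{"rot": [0,0,-0.924],"xyz": [571,-496,0],"fingers": 0.6},{"rot": [0,0,-0.924],"xyz": [571,-496,0],"fingers": 0.6},{"rot": [0,0,-0.924],"xyz": [571,-496,0],"fingers": 0.6},{"rot": [0,0,-0.924],"xyz": [571,-496,0],"fingers": 0.6},{"rot": [0,0,-0.924],"xyz": [571,-496,0],"fingers": 0.6},{"rot": [0,0,-0.924],"xyz": [571,-496,0],"fingers": 0.6}]'

```text
t: 3.15
ee_pos: [0.581, 0.0661, 0.2307]
eef_rot: [0.808, 0.589, -0.0, -0.0]
ft_force: [-0.6, -0.1, 0.1]
width: 0.6
grasp_force: 0.0
```

Request:
jog_arm --steps '[{"rot": [0,0,0],"xyz": [0,0,60],"fingers": 0.6},{"rot": [0,0,0],"xyz": [0,0,120],"fingers": 0.6},{"rot": [0,0,0],"xyz": [0,0,160],"fingers": 0.6},{"rot": [0,0,0],"xyz": [0,0,176],"fingers": 0.6},{"rot": [0,0,0],"xyz": [0,0,176],"fingers": 0.6},{"rot": [0,0,0],"xyz": [-8,0,176],"fingers": 0.6},{"rot": [0,0,0],"xyz": [-15,0,176],"fingers": 0.6},{"rot": [0,0,0],"xyz": [-20,0,176],"fingers": 0.6},{"rot": [0,0,0],"xyz": [-25,0,176],"fingers": 0.6},{"rot": [0,0,0],"xyz": [-30,0,176],"fingers": 0.6},{"rot": [0,0,0],"xyz": [-36,-1,176],"fingers": 0.6},{"rot": [0,0,0],"xyz": [-42,-2,176],"fingers": 0.6},{"rot": [0,0,0],"xyz": [-48,-3,176],"fingers": 0.6},{"rot": [0,0,0],"xyz": [-54,-4,176],"fingers": 0.6},{"rot": [0,0,0],"xyz": [-60,-5,176],"fingers": 0.6},{"rot": [0,0,0],"xyz": [-66,-6,176],"fingers": 0.6},{"rot": [0,0,0],"xyz": [-72,-7,176],"fingers": 0.6},{"rot": [0,0,0],"xyz": [-78,-8,176],"fingers": 0.6},{"rot": [0,0,0],"xyz": [-78,-8,176],"fingers": 0.6}]'

```text
t: 5.52
ee_pos: [0.5496, -0.0049, 0.0544]
eef_rot: [0.808, 0.59, -0.0, -0.0]
ft_force: [-0.0, -0.2, 0.7]
width: 0.6
grasp_force: 0.0
```

```bash
cat >> h.py <<'E'
yaw=np.deg2rad(-17.7);C=np.array([542,-10.]);Rs=np.array([[np.cos(yaw),-np.sin(yaw)],[np.sin(yaw),np.cos(yaw)]])
def st(xy): return (np.asarray(xy)*1.-C)@Rs
def stripeview():
    for n in("top","scene"):
        p=optics.get_image(n);clusters(p);save(p["img"],n+"_last.png")
        W=world(p);q=(abs(W[...,2]-.076)<.006)&(abs(((W[...,:2]*1000)-C)@Rs)<[95,145]).all(-1)
        q2=cv2.connectedComponentsWithStats(q.astype(np.uint8));i=1+np.argmax(q2[2][1:,4])
        r=rect(W[q2[1]==i]);print(n,"blank station",st(r[0]).round(1),r)
    s=env.get_state();print("tcp",st(s["ee_pos"][:2]*1000).round(1),s["ee_pos"][2].round(4),s["ft_force"].round(1),s["t"])
E
python3 -c "
from h import *
stripeview()"
```

```text
board 851 z 0.0397 mean [ 523.1 -115.6   39.8] (array([ 510.8, -110.2]), array([ 93. , 201.3]), 73.57) px [298. 207.]
board 770 z 0.0398 mean [592.1 101.3  39.7] (array([584.4,  83.4]), array([ 98.2, 178.3]), 71.82) px [233. 188.]
podtop 1661 z 0.0544 mean [681.3 -54.3  54.5] (array([680.4, -53.5]), array([298.7,  90.3]), 72.27) px [279. 160.]
blank 96 z 0.0757 mean [533.3 -79.3  75.5] (array([527.8, -77.5]), array([12.7, 98.7]), 74.11) px [288. 203.]
blank 35 z 0.0794 mean [728.6  64.   78.7] (array([728.7,  64.8]), array([20.3, 23.8]), 88.66) px [243. 146.]
knob 33 z 0.0931 mean [671.1 -81.3  93.8] (array([671.1, -81.5]), array([13.6, 25. ]), 74.38) px [287. 160.]
top blank station [  7.  -68.7] (array([527.8, -77.6]), array([12.7, 98.7]), 74.11)
board 3716 z 0.0395 mean [556.8 -11.   39.5] (array([538.9, -10. ]), array([300. , 194.2]), 72.24) px [239. 198.]
board 45 z 0.0391 mean [500.5  45.7  39.3] (array([499.5,  45.3]), array([27.6, 19.3]), 72.62) px [244. 175.]
podtop 2383 z 0.0544 mean [689.5 -49.4  54.4] (array([684.7, -48. ]), array([276.2,  88.9]), 72.76) px [259. 235.]
podtop 32 z 0.0547 mean [ 603.7 -179.2   54.5] (array([ 602.4, -179.5]), array([11.5, 26.5]), 24.32) px [194. 239.]
blank 685 z 0.0755 mean [536.8 -59.2  75.4] (array([535.2, -56.2]), array([ 60.3, 103.1]), 71.88) px [219. 192.]
blank 86 z 0.0795 mean [731.3  60.   78.9] (array([730.3,  61.6]), array([23.1, 24.5]), 10.07) px [306. 217.]
knob 59 z 0.095 mean [674.2 -86.1  93.9] (array([672.8, -85. ]), array([11.3, 24.6]), 72.14) px [243. 230.]
scene blank station [  7.6 -46.1] (array([535.2, -56.2]), array([ 60.3, 103.1]), 71.88)
tcp [5.8 7.6] 0.0544 [ 0.4 -0.7  0.7] 5.625
```

Request:
jog_arm --steps '[{"rot": [0,0,0],"xyz": [-4,0,0],"fingers": 0.6},{"rot": [0,0,0],"xyz": [-10,-1,0],"fingers": 0.6},{"rot": [0,0,0],"xyz": [-16,-2,0],"fingers": 0.6},{"rot": [0,0,0],"xyz": [-22,-3.5,0],"fingers": 0.6},{"rot": [0,0,0],"xyz": [-28,-5,0],"fingers": 0.6},{"rot": [0,0,0],"xyz": [-34,-6.5,0],"fingers": 0.6},{"rot": [0,0,0],"xyz": [-39,-7.5,0],"fingers": 0.6},{"rot": [0,0,0],"xyz": [-43,-7.5,0],"fingers": 0.6},{"rot": [0,0,0],"xyz": [-46,-7.5,0],"fingers": 0.6},{"rot": [0,0,0],"xyz": [-48,-7.5,0],"fingers": 0.6}]'

```text
t: 6.88
ee_pos: [0.5284, -0.0479, 0.0546]
eef_rot: [0.808, 0.59, 0.0, 0.0]
ft_force: [0.5, 0.3, -0.5]
width: 0.603
grasp_force: 0.4
```

Request:
jog_arm --steps '[{"rot": [0,0,0],"xyz": [-1,0,0],"fingers": 0.6},{"rot": [0,0,0],"xyz": [-2,0,0],"fingers": 0.6}]'

```text
t: 7.12
ee_pos: [0.5279, -0.0496, 0.0546]
eef_rot: [0.807, 0.59, 0.0, 0.0]
ft_force: [0.5, 0.8, 0.6]
width: 0.598
grasp_force: 0.5
```

```bash
python3 -c "
from h import *
stripeview()
print(env.get_state()['moment'])"|grep -v -e pod -e board -e knob
```

```text
blank 30 z 0.0792 mean [728.4  64.4  78.5] (array([728.6,  64. ]), array([22.8, 20.9]), 24.59) px [243. 146.]
top blank station [   7.  -132.8] (array([ 508.3, -138.6]), array([12.5, 41.2]), 70.1)
blank 638 z 0.0755 mean [ 514.8 -105.6   75.5] (array([ 512.3, -103.6]), array([ 55. , 101.6]), 70.83) px [200. 196.]
blank 86 z 0.08 mean [731.5  59.6  79.1] (array([730.1,  62.1]), array([22.5, 25.9]), 25.5) px [306. 217.]
scene blank station [ -16.7 -105.2] (array([ 494.1, -105.1]), array([ 70.8, 135.3]), 72.25)
tcp [ -1.4 -42.2] 0.0545 [-0.9 -0.2  0.2] 7.225
[ 0.01832117 -0.0999966  -0.03073659]
```

Request:
jog_arm --steps '[{"rot": [0,0,0],"xyz": [-1,0,0],"fingers": 0.6},{"rot": [0,0,0],"xyz": [-2,0,0],"fingers": 0.6}]'

```text
t: 7.48
ee_pos: [0.5278, -0.0499, 0.0546]
eef_rot: [0.808, 0.589, 0.001, -0.001]
ft_force: [4.2, 10.3, 0.1]
width: 0.6
grasp_force: 5.7
```

Request:
jog_arm --steps '[{"rot": [0,0,0],"xyz": [2,0,0],"fingers": 0.6},{"rot": [0,0,0],"xyz": [8,0,0],"fingers": 0.6},{"rot": [0,0,0],"xyz": [30,0,0],"fingers": 0.6},{"rot": [0,0,0],"xyz": [60,0,-20],"fingers": 0.6},{"rot": [0,0,0],"xyz": [110,0,-50],"fingers": 0.3},{"rot": [0,0,0],"xyz": [150,0,-100],"fingers": 0},{"rot": [0,0,0],"xyz": [190,0,-150],"fingers": 0},{"rot": [0,0,0],"xyz": [210,0,-150],"fingers": 0},{"rot": [0,0,0],"xyz": [210,0,-150],"fingers": 0}]'

```text
t: 8.6
ee_pos: [0.5907, 0.1496, 0.2042]
eef_rot: [0.807, 0.591, -0.0, 0.0]
ft_force: [-0.2, -1.5, -0.8]
width: 0.118
grasp_force: 0.0
```

```bash
python3 -c "
from h import *
stripeview()
im=cv2.imread('pics/scene_last.png')[150:290,150:340];cv2.imwrite('pics/crop2.png',cv2.resize(im,None,fx=4,fy=4,interpolation=2))"
```

```text
board 3533 z 0.0397 mean [549.2   4.1  39.8] (array([543. , -10.1]), array([300.1, 200.6]), 72.33) px [262. 200.]
podtop 1760 z 0.0546 mean [678.7 -53.2  54.6] (array([680.2, -53.3]), array([298.5,  90.5]), 72.22) px [278. 161.]
blank 615 z 0.0757 mean [514.  -94.   75.7] (array([514.2, -93.8]), array([ 69.5, 100.1]), 72.31) px [293. 208.]
blank 34 z 0.0795 mean [728.   64.5  79.1] (array([727.9,  65.6]), array([23., 20.]), 17.14) px [243. 146.]
knob 34 z 0.0944 mean [670.6 -81.   94.8] (array([670.8, -81.4]), array([13.6, 24.7]), 74.49) px [287. 161.]
top blank station [ -6.8 -96.2] (array([506.3, -99.6]), array([ 85.3, 127.4]), 72.31)
board 4741 z 0.0395 mean [555.2   8.3  39.5] (array([538.8, -10.3]), array([299.9, 195.2]), 72.44) px [245. 194.]
podtop 1911 z 0.0543 mean [684.7 -76.   54.3] (array([679.7, -65. ]), array([239.7,  88.4]), 73.03) px [249. 240.]
podtop 47 z 0.0544 mean [755.2  64.7  54.4] (array([756. ,  66.3]), array([18.4, 32.1]), 27.83) px [313. 228.]
blank 860 z 0.0755 mean [518.  -97.4  75.4] (array([515.2, -95.8]), array([ 70.1, 101.5]), 72.14) px [203. 195.]
blank 91 z 0.0795 mean [732.   59.7  78.5] (array([731.1,  60.6]), array([24. , 23.2]), 45.62) px [306. 218.]
knob 63 z 0.0945 mean [674.6 -85.8  93.7] (array([672.6, -84.4]), array([12.1, 26.1]), 72.17) px [243. 230.]
scene blank station [  3.4 -96.8] (array([ 515.8, -103.3]), array([ 85. , 106.2]), 73.41)
tcp [ -2.8 164.6] 0.2026 [-0.  -0.5  0.1] 8.7
```

View pics/crop2.png

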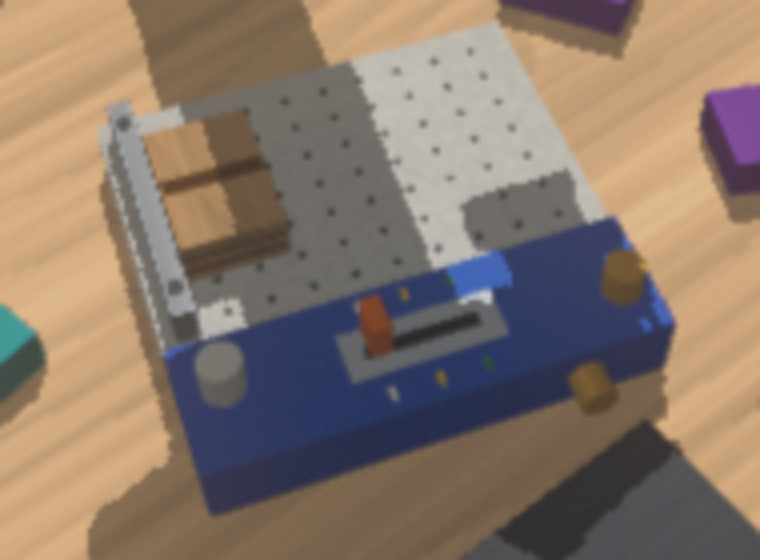

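The crop shows the blank flat against the fence, its stripe at (225,175) midway along it. It measures (-1,-88) mm at station yaw 0. The lever (375,325) is still at the white mark and the bystanders are untouched.

Request:
jog_arm --steps '[{"rot": [0,0,0],"xyz": [-45,28,0],"fingers": 0},{"rot": [0,0,0],"xyz": [-90,57,0],"fingers": 0},{"rot": [0,0,0],"xyz": [-135,86,0],"fingers": 0},{"rot": [0,0,0],"xyz": [-180,115,0],"fingers": 0},{"rot": [0,0,0],"xyz": [-220,140,0],"fingers": 0},{"rot": [0,0,0],"xyz": [-233,148,0],"fingers": 0},{"rot": [0,0,0],"xyz": [-233,148,0],"fingers": 0},{"rot": [0,0,0],"xyz": [-233,148,50],"fingers": 0},{"rot": [0,0,0],"xyz": [-233,148,100],"fingers": 0},{"rot": [0,0,0],"xyz": [-233,148,122],"fingers": 0},{"rot": [0,0,0],"xyz": [-233,148,122],"fingers": 0}]'

```text
t: 10.07
ee_pos: [0.6585, -0.1159, 0.0799]
eef_rot: [0.807, 0.591, -0.002, -0.003]
ft_force: [0.2, -0.0, -0.2]
width: 0.005
grasp_force: 0.0
```

```bash
python3 -c "
from h import *
s=env.get_state();print(st(s['ee_pos'][:2]*1000),s['ee_pos'],s['ft_force'])"
```

```text
[143.19514792 -65.42115378] [ 0.65852631 -0.11586027  0.07991129] [ 0.17137483 -0.0006345  -0.1812071 ]
```

Request:
jog_arm --steps '[{"rot": [0,0,0],"xyz": [8,1,0],"fingers": 0},{"rot": [0,0,0],"xyz": [15,2,0],"fingers": 0},{"rot": [0,0,0],"xyz": [21,2,0],"fingers": 0},{"rot": [0,0,0],"xyz": [27,2,0],"fingers": 0},{"rot": [0,0,0],"xyz": [33,2,0],"fingers": 0},{"rot": [0,0,0],"xyz": [39,2,0],"fingers": 0},{"rot": [0,0,0],"xyz": [45,2,0],"fingers": 0},{"rot": [0,0,0],"xyz": [51,2,0],"fingers": 0},{"rot": [0,0,0],"xyz": [57,2,0],"fingers": 0},{"rot": [0,0,0],"xyz": [63,2,0],"fingers": 0},{"rot": [0,0,0],"xyz": [69,2,0],"fingers": 0},{"rot": [0,0,0],"xyz": [73,2,0],"fingers": 0},{"rot": [0,0,0],"xyz": [75,2,0],"fingers": 0}]'

```text
t: 11.7
ee_pos: [0.6861, -0.0467, 0.0824]
eef_rot: [0.807, 0.59, 0.0, -0.0]
ft_force: [-0.7, -0.4, 0.1]
width: 0.007
grasp_force: 0.0
```

Request:
jog_arm --steps '[{"rot": [0,0,0],"xyz": [1,0,0],"fingers": 0},{"rot": [0,0,0],"xyz": [2,0,0],"fingers": 0}]'

```text
t: 11.95
ee_pos: [0.6866, -0.0456, 0.0825]
eef_rot: [0.808, 0.59, 0.0, -0.0]
ft_force: [0.0, 0.4, 0.2]
width: 0.006
grasp_force: 0.0
```

```bash
python3 -c "
from h import *
stripeview()
im=cv2.imread('pics/scene_last.png')[150:290,150:340];cv2.imwrite('pics/crop3.png',cv2.resize(im,None,fx=4,fy=4,interpolation=2))" | grep -e knob -e tcp
```

```text
knob 11 z 0.0953 mean [695.6 -30.4  95.3] (array([696.3, -30.1]), array([9.3, 6.6]), 51.02) px [268. 223.]
tcp [148.6  10. ] 0.0826 [ 0.4 -0.6 -0.7] 12.05
```

View pics/crop3.png

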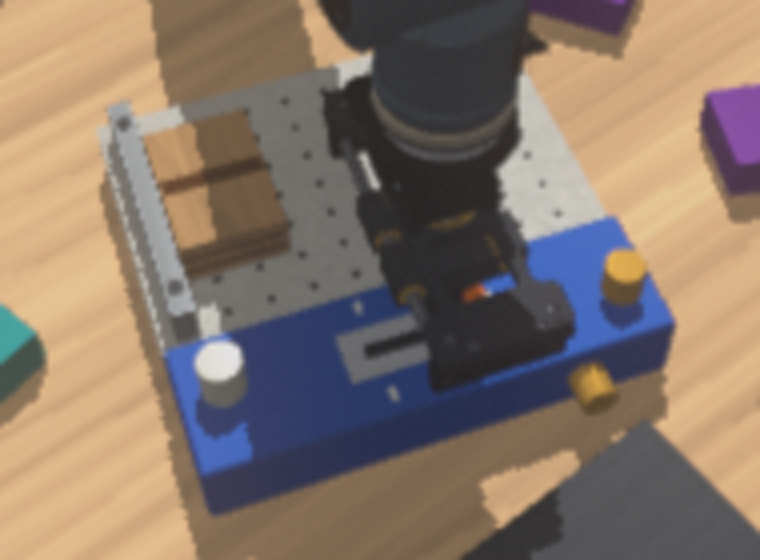

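The knob's visible part (475,293) lies near the end of its slot, at station y of about 28 mm. I'll push on until the hard stop shows in the force.

Request:
jog_arm --steps '[{"rot": [0,0,0],"xyz": [1,0,0],"fingers": 0},{"rot": [0,0,0],"xyz": [2,0,0],"fingers": 0},{"rot": [0,0,0],"xyz": [3,0,0],"fingers": 0}]'

```text
t: 12.42
ee_pos: [0.6873, -0.0433, 0.0826]
eef_rot: [0.807, 0.59, -0.0, 0.0]
ft_force: [-0.2, -2.9, 0.2]
width: 0.006
grasp_force: 1.6
```

Contact has begun. One small push more, then back off, go up and clear the view.

Request:
jog_arm --steps '[{"rot": [0,0,0],"xyz": [1,0,0],"fingers": 0},{"rot": [0,0,0],"xyz": [1.5,0,0],"fingers": 0}]'

```text
t: 12.68
ee_pos: [0.6874, -0.0432, 0.0826]
eef_rot: [0.807, 0.59, -0.001, 0.001]
ft_force: [-3.0, -6.3, 0.6]
width: 0.011
grasp_force: 3.2
```

Request:
jog_arm --steps '[{"rot": [0,0,0],"xyz": [-5,0,0],"fingers": 0},{"rot": [0,0,0],"xyz": [-20,0,0],"fingers": 0},{"rot": [0,0,0],"xyz": [-20,0,-50],"fingers": 0},{"rot": [0,0,0],"xyz": [-20,0,-110],"fingers": 0},{"rot": [0,0,0],"xyz": [20,-30,-150],"fingers": 0},{"rot": [0,0,0],"xyz": [70,-60,-150],"fingers": 0},{"rot": [0,0,0],"xyz": [120,-90,-150],"fingers": 0},{"rot": [0,0,0],"xyz": [160,-120,-150],"fingers": 0},{"rot": [0,0,0],"xyz": [160,-120,-150],"fingers": 0}]'

```text
t: 13.8
ee_pos: [0.6203, 0.1507, 0.2326]
eef_rot: [0.806, 0.592, -0.0, -0.001]
ft_force: [0.6, -1.0, 0.1]
width: 0.01
grasp_force: 0.0
```

```bash
python3 -c "
from h import *
stripeview()
im=cv2.imread('pics/scene_last.png')[150:290,150:340];cv2.imwrite('pics/crop4.png',cv2.resize(im,None,fx=4,fy=4,interpolation=2))" | grep -v -e pod -e board; python3 -c "
from h import *
print(st([686,-43]))"
```

```text
blank 617 z 0.0758 mean [513.9 -93.7  75.8] (array([514.4, -93.6]), array([ 70.1, 100.4]), 72.83) px [292. 208.]
blank 36 z 0.0797 mean [728.4  64.4  79. ] (array([728.1,  63.5]), array([23.4, 21. ]), 25.71) px [243. 146.]
knob 33 z 0.0949 mean [688.2 -24.7  95.3] (array([688.3, -24.3]), array([13.3, 24.2]), 88.71) px [270. 156.]
top blank station [ -0.8 -95.4] (array([ 512.2, -100.6]), array([ 85.2, 100.3]), 73.24)
blank 860 z 0.0754 mean [518.  -97.4  75.3] (array([515. , -95.9]), array([ 70., 102.]), 72.47) px [203. 195.]
blank 89 z 0.0796 mean [731.6  59.9  78.5] (array([731.1,  60.9]), array([24.5, 23.7]), 49.28) px [306. 217.]
knob 53 z 0.0946 mean [692.5 -30.4  93.5] (array([691.4, -29.5]), array([10.9, 24.8]), 69.92) px [267. 222.]
scene blank station [ -1.9 -97.9] (array([ 510.4, -102.7]), array([ 85.7, 109. ]), 72.47)
tcp [ 28.5 174.3] 0.2327 [-0.7 -0.6 -0.5] 13.9
[147.21634431  12.34293189]
```

View pics/crop4.png

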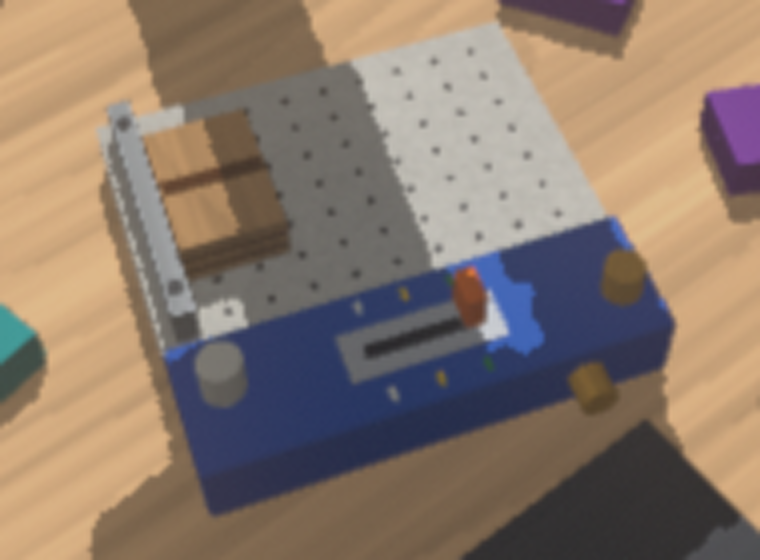

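The crop shows the knob (470,297) in line with the green marks. It travelled about 60 mm and stayed there when let go. The blank is flat on the fence and the spool and weight stand where they were.

```bash
python3 -c "
from h import *
print(finish_job())"
```

```text
the job is handed in; nothing more can be done
None
```

The job is handed in: the striped blank lies flat against the fence, about 1 mm from midway along it, and the lever rests at the second stop (green mark) after about 60 mm of travel; it took about 14 s, and nothing else in the last pictures had moved.

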